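# Dock and lock the desk lamp's foot

### The arm

A 6-joint arm with a two-finger parallel gripper is mounted at the origin on the work surface. World frame = base frame: x ahead of the robot, y to its left, z up, the work surface at z = 0. Lengths are in m, angles in rad, forces in N, time in s.
With the tool pointing down it reaches from about 0.3 to 0.95 m from the base axis. Payload 3.1 kg.
Tool frame: the origin (TCP) lies between the finger pads; the fingertips stand 19 mm ahead of it and the grasp point (between the pads) is the TCP (robot.tcp_to_tips is the distance from the TCP to the fingertips, in m); x points along the fingers, z is the direction in which the jaws open and shut, and the axes are right-handed (so a half turn about x gives the same grasp; the last joint's range is limited). The gripper opens to 85 mm and grips with 20 to 120 N. Pads are 22 mm wide; open, the fingers measure 114 mm over their backs; the gripper's body (76 mm by 85 mm) begins 54 mm behind the grasp point. The pads swing forward as they close: fully open they stand 13 mm farther back than shut.
Start: joints at [1.251, 0.308, 1.634, -0, 1.2, -0.07], TCP at [0.155, 0.606, 0.25] pointing down, gripper open.
Joint ranges: [-3.06, 3.06], [-0.79, 1.96], [0.05, 2.63], [-1.19, 4.34], [0.05, 2.64], [-2.94, 2.94]. Speed limits (rad/s): [2.79, 2.79, 3.14, 3.14, 3.14, 3.14].

### API

Orientations are given as a 3x3 rotation matrix whose columns are the frame's x, y, z axes.
In Python, from bench import read_state, optics, robot gives the robot as it stands.
- The arm moves only by the tool send_rows, never from a script. Its argument "deltas" is a list of rows, each an object with "dp": the shift along the tool's x, y, z in m, a list of three; "twist": the turn, a rotation vector about the tool's x, y, z in rad, a list of three; "fingers": the closure, from 0 (fully open) to 1 (shut). A call has 1 to 12 rows; each row shifts and turns the commanded pose from where the row before left it, along the tool's axes as they then stand; what a row does not reach is not made up. A row lasts 1/8 s, in which the tool goes at most 62.5 mm and 10.7 degrees, less where a joint would pass 70% of its speed; a pose out of reach is approached as far as the arm can. A call is refused whole if a number of a shift passes 0.0625 or a number of a turn 0.188, either way. A call with a gripper value outside its range is refused whole. The fingers move at their own pace and stop on an object; "squeeze" is the grip in N (left out, the last holds). Time passes only in rows, so rows that do not move let the fingers close. It gives the time, the measured TCP pose, the force and the opening at its end, in the units of the state.
- read_state(): the state, without advancing time (a new reading comes with each control period).
- optics.get_image(name): name is "side" or "top"; returns a dict with "color" (384x512x3 uint8, blue, green, red), "fovy" (degrees; the focal length in pixels is half the picture's height over the tangent of half this angle, whatever the lens; pixels are square), "cx", "cy" (the principal point, pixels), "rvec" (rotation vector, rad) and "tvec" (3), from world to camera coordinates, as OpenCV has them. Camera axes: x right, y down, z forward; pixel columns grow to the right and rows downward; lengths in m; the calibration is good to about 2 mm. A picture is of the moment at which its call begins. There is no depth.
- robot.finish_job(): hands the job in, once; it reports no verdict.
The state is a dict: "time_s": time; "joints": joint angles; "qvel": joint speeds; "effort": joint torques, N m; "eef_pos": TCP position; "orientation": TCP orientation; "ft_force": force on the tool from outside, world axes, zero at the start; "moment": the same for the moment, N m; "gripper_width": finger opening in m.
Only numpy, scipy, OpenCV 4.12 (cv2) and the standard library are available. Lean on these libraries where they do the work, as an engineer would, in place of code of your own. Each camera call takes 0.05 s, during which the arm holds its last target. There are 200 camera calls.

### The job

Slide the wedge-shaped lamp foot along the desk, without lifting or tipping it, nose first into the aluminium dock, and nest it with a light push until it is fully home against the end stop, without ramming it. Then swing the dock's steel locking bar round, as far as it goes, so that it lies across behind the foot. Leave the other things on the desk where they stand.

Things in the scene. Friction and masses are not known exactly. Their poses are not given: they have to be found in the camera images.
- foot: Lamp foot: loose dark steel wedge flat on the desk, 0.5-1 kg. Origin: middle of underside; +x to its narrow nose, z up. 110 mm long (x -55..+55), 30 high; 80 wide at the nose, widening evenly to 104 at the flat back (flanks 6.2 deg off x, half-width 46 at the origin).
- socket (a point): Top centre of the foot's round tapered mast socket, at foot x +8 mm, 64 mm above the desk; the socket is 72 mm across at its bottom (30 mm above the desk), 60 mm at its top.
- dock: Dock: aluminium, fixed; a wedge-shaped bay of two 26 mm high guides and an end stop, a paper-thin black sheet on the desk is its floor. Origin: desk height, where the foot's origin lies when home; +x = way in, +y = left of that. Home, the foot has 2 mm each side, nose at the stop face (x +55 mm), its back (x -55) sticking out of the guides. Outside: 6 mm high strips to y +-90.
- mouth (a point): Middle of the bay's mouth, at dock x -46 mm, desk height. Here the bay's half-width is 65 mm; the flares narrow it to 51 mm at x -25 mm, then the guides evenly to 42 mm at x +55 mm, so a nose up to 10 mm off-centre is led in.
- bar (a joint): Locking bar's angle q (rad): 0 fully open, 2.6 its limit = locked: bar along dock +y, 4 mm behind the home foot's back (blocked if the foot is not home). Grows clockwise seen from above; the bar points from its pivot at dock-frame yaw pi/2+2.6-q, so open it points back and right. Starts at 0-0.45; stiff (0.12 N m), stays where left.
- bar_end (a point): On the steel bar's centre line 100 mm from the pivot, 36 mm above the desk; moves with the bar. Bar: 14 mm thick, 10 to 36 mm above the desk, ends 110 mm from the pivot; an 18 mm round stub here tops out 40 mm above the desk.
- bar_pivot (a point): Axis of the bar's upright pivot, 36 mm above the desk, at dock x -66, y -78 mm (right of the mouth); the round boss there, 24 mm across, tops out 44 mm above the desk.
- water: bystander: clear glass water bottle, 72 mm across, 220 mm tall; loose, origin in the middle of its underside, z up. Leave it alone.
- spray: bystander: clear spray bottle with black trigger head, about 70 mm across and 170 mm tall; loose, origin in the middle of its underside, z up. Leave it alone.
- carton: bystander: plain cardboard carton 90 x 60 x 50 mm; loose, origin in the middle of its underside, z up. Leave it alone.
- mug: bystander: white mug, 80 mm across, 90 mm tall; loose, origin in the middle of its underside, z up. Leave it alone.
- roundfoot: bystander: another lamp's ROUND foot, dark steel disc 124 mm across, 50 mm tall in all; does not belong in the dock; loose, origin in the middle of its underside, z up. Leave it alone.
- jar: bystander: low glass jar, 64 mm across, 60 mm tall, black lid; loose, origin in the middle of its underside, z up. Leave it alone.
- whitebox: bystander: white paper box 110 x 70 x 45 mm; loose, origin in the middle of its underside, z up. Leave it alone.
There are look-alikes about, which are no part of the job. Leave any blue or purple look-alike of the foot alone.

How it is judged:
On the way, in this order (a step that is already met when the one before it is completed fails the run):
1. the foot is fully home in the dock, flat on the desk (x of foot in the frame of dock between -0.005 and 0.005 m and y of foot in the frame of dock between -0.006 and 0.006 m and angle between the x axis of foot and the x axis of dock, either way round below 0.06 rad and height (world z) of foot below 0.006 m and angle between foot's own z axis and vertical below 0.05 rad and linear speed of foot below 0.02 m/s), for 0.2 s.
2. the locking bar is swung fully across behind the foot, which is still home (all of step 1 and value of joint bar above 2.48 rad and velocity of joint bar below 0.1 rad/s), for 0.2 s.
At the end, for the whole second after the job is handed in: The foot lies flat and still in the dock, its origin within 5 mm of home along the dock's x and 6 mm across, straight within 0.06 rad; the locking bar is at rest beyond 2.48 rad (all of step 2); the robot touches nothing.
It fails at once if the foot was lifted more than 12 mm or tipped more than 0.15 rad (height (world z) of foot above 0.012 m or angle between foot's own z axis and vertical above 0.15 rad).
It fails at once if the foot was rammed into the dock (more than 60 N) (contact force between foot and dock above 60 N).
It fails at once if a bystander was moved by more than 20 mm or tipped (distance of any of water, spray, carton, mug, roundfoot, jar, whitebox from where it was at the start of the episode above 0.02 m or angle between any of water, spray, carton, mug, roundfoot, jar, whitebox's own z axis and vertical above 0.3 rad).
It also fails if it takes over 72 s, if anything falls off the work surface, if the arm or the gripper's body presses on something with over 40 N, if the wrist force passes 120 N, or if a joint passes its speed limit or range.

## Working session

There is one attempt and no reset: what is moved stays moved. The work goes in short steps, Python scripts to look and compute and a tool call to move; the robot and the scene stay as the last step left them, time stands still between calls to the robot, and variables do not carry over. Pictures are saved under pics/ and viewed, about 8 in all and at most 12, crops included, and the job is handed in when it is done.

Besides the shell and the picture viewer there is one more tool, called after "Call:" by a JSON object that holds its "fn" and its "kwargs". send_rows: Moves the arm, as the interface text tells. Its arguments: {"type":"object","properties":{"deltas":{"type":"array","items":{"type":"object","properties":{"dp":{"type":"array","items":{"type":"number"}},"twist":{"type":"array","items":{"type":"number"}},"fingers":{"type":"number"}}}},"squeeze":{"type":"number"}},"required":["deltas"]}

```bash
mkdir -p pics; ls; python3 - <<'E'
from bench import read_state, optics, robot
import cv2
for n in("top","side"):
    d=optics.get_image(n); cv2.imwrite(f"pics/{n}0.png",d["color"])
    print(n,{k:v for k,v in d.items() if k!="color"},d["color"].shape)
print(read_state())
E
```

```text
pics
top {'fovy': 53.950370773979586, 'cx': 257.30146437291666, 'cy': 183.894556652867, 'rvec': array([ 2.13837425, -2.19775884,  0.11970224]), 'tvec': array([0.0218343 , 0.56590381, 1.09784089])} (384, 512, 3)
side {'fovy': 45.565511564410244, 'cx': 249.39554839067725, 'cy': 199.63740323893484, 'rvec': array([ 2.35302068, -0.75096977,  0.28574698]), 'tvec': array([-0.4564509 ,  0.28499971,  1.21473741])} (384, 512, 3)
{'time_s': 0.1, 'joints': array([ 1.25126094e+00,  3.08935566e-01,  1.63505703e+00, -5.47399109e-06,
        1.19970226e+00, -6.96902814e-02]), 'qvel': array([-0.00048651, -0.00175661, -0.00040439, -0.00110636,  0.00270511,
       -0.00211504]), 'effort': array([-8.45687809e-04, -4.16408014e+01, -2.77644110e+01, -7.18742467e-05,
        3.97117852e-03, -6.11336944e-06]), 'eef_pos': array([0.15433344, 0.60491679, 0.24915195]), 'orientation': array([[-6.55511516e-04, -9.68951177e-01,  2.47251263e-01],
       [-1.99739233e-03,  2.47252092e-01,  9.68949128e-01],
       [-9.99997790e-01,  1.41299535e-04, -2.09745224e-03]]), 'ft_force': array([-0.30333126,  0.65806795,  0.16297396]), 'moment': array([ 0.01544639, -0.04714561,  0.01736839]), 'gripper_width': 0.08519078611499659}
```

View pics/top0.png

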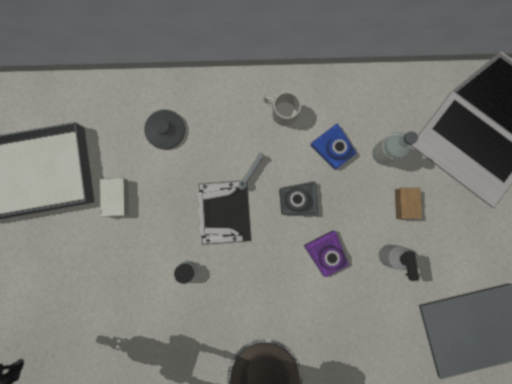

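View pics/side0.png

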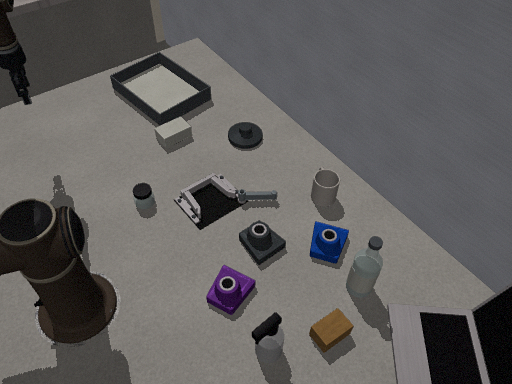

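The top picture shows the dock at about (225,212) with its mouth facing right and the bar running from (241,185) to (264,155). There are three wedge feet: dark steel at (298,200), blue at (334,147) and purple at (328,253). The dark steel one fits the description. The round disc at (165,129) is the roundfoot. Next I'll make a rectified enlarged crop to confirm and measure.

```bash
cat > h.py <<'E'
import numpy as np, cv2
from bench import read_state, optics, robot
def cam(n):
    d=optics.get_image(n); im=d["color"]; f=im.shape[0]/2/np.tan(np.radians(d["fovy"])/2)
    K=np.array([[f,0,d["cx"]],[0,f,d["cy"]],[0,0,1]]); return im,K,d["rvec"],d["tvec"]
def H(K,r,t,z):   # plane z (x,y,1) -> pixel
    R=cv2.Rodrigues(r)[0]; return K@np.c_[R[:,0],R[:,1],R[:,2]*z+t]
def rect(c,z,x0,x1,y0,y1,s):  # metric view: up=+x, left=+y ; s px per m
    im,K,r,t=c; A=np.array([[0,-1/s,x1],[-1/s,0,y1],[0,0,1]])
    M=H(K,r,t,z)@A
    return cv2.warpPerspective(im,M,(int((y1-y0)*s),int((x1-x0)*s)),flags=cv2.INTER_CUBIC|cv2.WARP_INVERSE_MAP)
def proj(c,P): return cv2.projectPoints(np.atleast_2d(np.float64(P)),c[2],c[3],c[1],None)[0][:,0]
def unproj(c,uv,z):
    return cv2.perspectiveTransform(np.float64(uv).reshape(-1,1,2),np.linalg.inv(H(*c[1:],z)))[:,0]
E
python3 - <<'E'
from h import *
c=cam("top")
for p,z in (((225,212),0),((298,200),.03),((264,155),.036)): print(p,unproj(c,[p],z))
o=unproj(c,[(250,195)],0)[0]
x0,x1,y0,y1=o[0]-.19,o[0]+.19,o[1]-.27,o[1]+.25
print(x0,x1,y0,y1)
im=rect(c,0.03,x0,x1,y0,y1,1500)
cv2.imwrite("pics/r1.png",im)
E
```

```text
(225, 212) [[0.48613827 0.10689696]]
(298, 200) [[ 0.51478808 -0.11350113]]
(264, 155) [[ 0.65225783 -0.01612492]]
0.34595514689365564 0.7259551468936556 -0.2405428549237158 0.2794571450762842
```

View pics/r1.png

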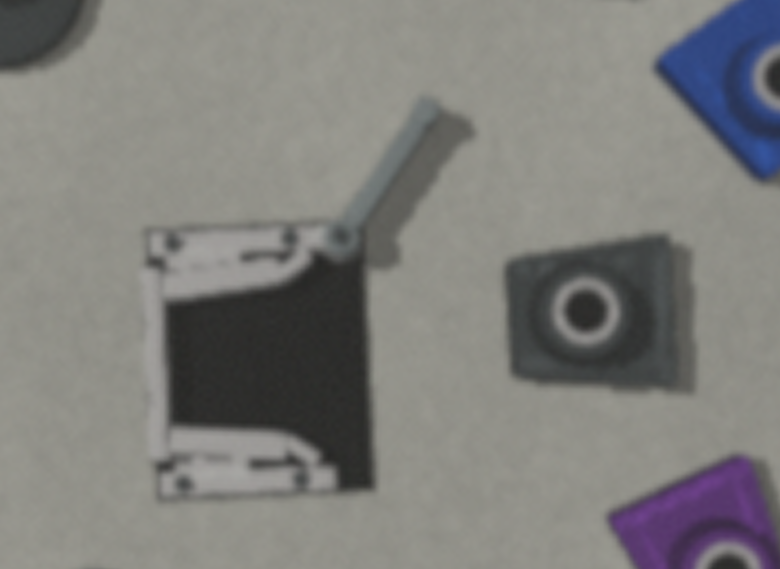

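The crop confirms the target: the dark grey wedge at crop (590,312), with its nose pointing left at the dock mouth. The blue and purple ones are look-alikes. The dock's stop is at crop (165,365), and the bar runs from (342,237) to (428,102). Next I'll refine the poses by fitting edges in both cameras.

```bash
cat >> h.py <<'E'
from scipy.optimize import minimize
def seg(a,b,n=25): return np.array(a)+np.linspace(0.03,.97,n)[:,None]*(np.array(b)-a)
def poly(P): return np.vstack([seg(P[i],P[(i+1)%len(P)]) for i in range(len(P))])
def w(p,L):
    c,s=np.cos(p[2]),np.sin(p[2]); L=np.array(L,float)
    return np.c_[p[0]+c*L[:,0]-s*L[:,1],p[1]+s*L[:,0]+c*L[:,1],L[:,2]]
FOOT=poly([(.055,.040,.03),(.055,-.040,.03),(-.055,-.052,.03),(-.055,.052,.03)])
DOCK=np.vstack([seg((.055,.042,.026),(-.025,.051,.026),40),seg((.055,-.042,.026),(-.025,-.051,.026),40),seg((-.025,.051,.026),(-.042,.0625,.026),8),seg((-.025,-.051,.026),(-.042,-.0625,.026),8)])
def grad(c,sig=1.0):
    g=cv2.GaussianBlur(c[0].astype(np.float32),(0,0),sig)
    return np.sqrt(cv2.Sobel(g,-1,1,0)**2+cv2.Sobel(g,-1,0,1)**2).sum(2)
def score(cs,gs,p,M):
    s=0
    for c,g in zip(cs,gs):
        uv=proj(c,w(p,M)).astype(np.float32)
        s+=cv2.remap(g,uv[:,:1],uv[:,1:],cv2.INTER_LINEAR).mean()/g.std()
    return s
def fit(cs,p0,M):
    p=np.array(p0,float); S=np.array([.006,.006,.06])
    for sig in (2.,1.):
        gs=[grad(c,sig) for c in cs]
        f=lambda q:-score(cs,gs,p+q*S,M)
        r=minimize(f,[0,0,0],method="Nelder-Mead",options=dict(initial_simplex=[[-.5,-.5,-.5],[1,0,0],[0,1,0],[0,0,1]],xatol=1e-3,fatol=1e-4))
        p=p+r.x*S
    return p.round(4),round(-r.fun,3)
E
python3 - <<'E'
from h import *
T=cam("top");S=cam("side")
for nm,M,p0 in(("foot",FOOT,(.5156,-.1138,1.627)),("dock",DOCK,(.4846,.1125,1.606))):
    print(nm,[fit(cs,p0,M) for cs in([T],[S],[T,S])])
    f=fit([T,S],p0,M)[0]
    for c in(T,S):
        for u,v in proj(c,w(f,M))[::4]: cv2.circle(c[0],(int(round(u*8)),int(round(v*8))),4,(0,0,255) if nm=="dock" else (0,255,255),-1,shift=3)
    if nm=="dock": D=f
    else: F=f
print("pivot",w(D,[(-.066,-.078,.044)]), "socket",w(F,[(.008,0,.064)]))
for c in(T,S):
    for P,col in((w(D,[(-.066,-.078,.044)]),(0,255,0)),(w(F,[(.008,0,.064)]),(0,255,0))):
        u,v=proj(c,P)[0]; c[0][int(round(v)),int(round(u))]=col
a=cv2.resize(T[0][140:260,180:330],None,fx=4,fy=4,interpolation=cv2.INTER_NEAREST)
b=cv2.resize(S[0][165:275,165:295],None,fx=4,fy=4,interpolation=cv2.INTER_NEAREST)
cv2.imwrite("pics/f1.png",a);cv2.imwrite("pics/f2.png",b)
E
```

```text
foot [(array([ 0.5154, -0.114 ,  1.6177]), np.float64(3.548)), (array([ 0.5042, -0.1174,  1.629 ]), np.float64(3.058)), (array([ 0.5159, -0.1153,  1.626 ]), np.float64(6.426))]
dock [(array([0.4866, 0.112 , 1.6158]), np.float64(6.283)), (array([0.4857, 0.1125, 1.6129]), np.float64(6.135)), (array([0.486 , 0.1128, 1.6125]), np.float64(12.36))]
pivot [[0.56668383 0.05010933 0.044     ]] socket [[ 0.51545859 -0.10731219  0.064     ]]
```

View pics/f1.png

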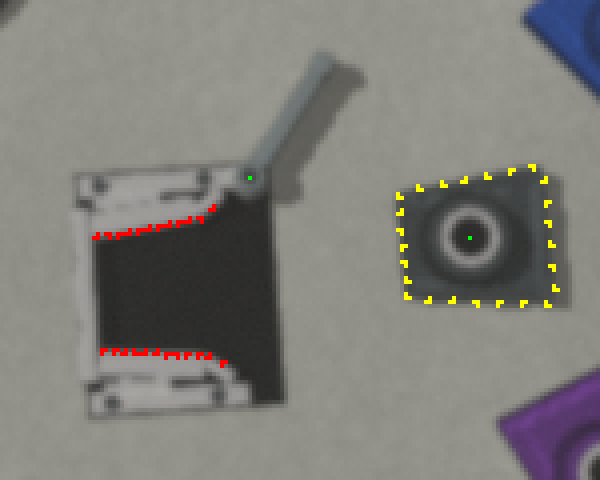

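View pics/f2.png

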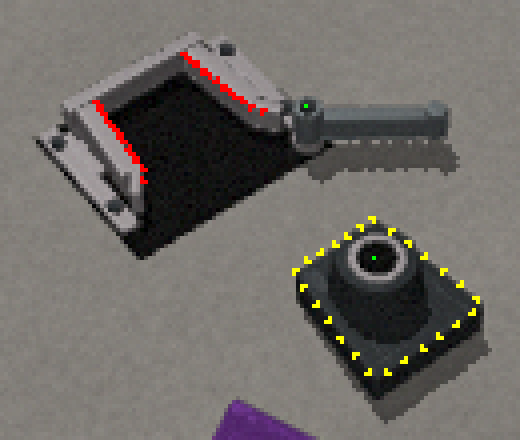

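The overlays fit well in both views. That gives dock (0.486, 0.1125, yaw 1.613), foot (0.5155, -0.115, yaw 1.62) and socket (0.5155, -0.107). I'll turn the jaws across the dock first, then travel.

Call:
{"fn": "send_rows", "kwargs": {"deltas": [{"dp":[0,0,0],"twist":[0.182,0,0],"fingers":0},{"dp":[0,0,0],"twist":[0.182,0,0],"fingers":0},{"dp":[0,0,0],"twist":[0.182,0,0],"fingers":0},{"dp":[0,0,0],"twist":[0.182,0,0],"fingers":0},{"dp":[0,0,0],"twist":[0.182,0,0],"fingers":0},{"dp":[0,0,0],"twist":[0.182,0,0],"fingers":0},{"dp":[0,0,0],"twist":[0.182,0,0],"fingers":0},{"dp":[0,0,0],"twist":[0,0,0],"fingers":0}]}}

```text
time_s: 1.25
eef_pos: [0.1545, 0.6055, 0.2501]
orientation: [[-0.0, -0.049, 0.999], [-0.0, 0.999, 0.049], [-1.0, -0.0, -0.0]]
ft_force: [0.8, -1.5, -0.1]
gripper_width: 0.0853
```

Call:
{"fn": "send_rows", "kwargs": {"deltas": [{"dp":[0,-0.03,0.014],"twist":[0,0,0],"fingers":0},{"dp":[0,-0.05,0.023],"twist":[0,0,0],"fingers":0},{"dp":[0,-0.05,0.023],"twist":[0,0,0],"fingers":0},{"dp":[0,-0.05,0.023],"twist":[0,0,0],"fingers":0},{"dp":[0,-0.05,0.023],"twist":[0,0,0],"fingers":0},{"dp":[0,-0.05,0.023],"twist":[0,0,0],"fingers":0},{"dp":[0,-0.05,0.023],"twist":[0,0,0],"fingers":0},{"dp":[0,-0.05,0.023],"twist":[0,0,0],"fingers":0},{"dp":[0,-0.05,0.023],"twist":[0,0,0],"fingers":0},{"dp":[0,-0.05,0.023],"twist":[0,0,0],"fingers":0},{"dp":[0,-0.05,0.023],"twist":[0,0,0],"fingers":0},{"dp":[0,-0.05,0.023],"twist":[0,0,0],"fingers":0}]}}

```text
time_s: 2.75
eef_pos: [0.4492, 0.0371, 0.2507]
orientation: [[0.001, -0.05, 0.999], [0.0, 0.999, 0.05], [-1.0, 0.0, 0.001]]
ft_force: [0.1, 1.0, -0.7]
gripper_width: 0.0855
```

Call:
{"fn": "send_rows", "kwargs": {"deltas": [{"dp":[0,-0.037,0.0145],"twist":[0,0,0],"fingers":0},{"dp":[0,-0.037,0.0145],"twist":[0,0,0],"fingers":0},{"dp":[0.02,-0.037,0.0145],"twist":[0,0,0],"fingers":0},{"dp":[0.03,-0.037,0.0145],"twist":[0,0,0],"fingers":0},{"dp":[0.04,0,0],"twist":[0,0,0],"fingers":0},{"dp":[0.04,0,0],"twist":[0,0,0],"fingers":0},{"dp":[0,0,0],"twist":[0,0,0],"fingers":0},{"dp":[0,0,0],"twist":[0,0,0],"fingers":0}]}}

```text
time_s: 3.75
eef_pos: [0.5144, -0.1065, 0.1215]
orientation: [[0.002, -0.048, 0.999], [-0.001, 0.999, 0.048], [-1.0, -0.001, 0.002]]
ft_force: [0.7, -0.0, 0.7]
gripper_width: 0.0852
```

```bash
python3 - <<'E'
from h import *
s=read_state(); print(s["eef_pos"],s["ft_force"],s["joints"])
S=cam("side")
cv2.imwrite("pics/g1.png",cv2.resize(S[0][130:290,170:330],None,fx=3.5,fy=3.5,interpolation=cv2.INTER_CUBIC))
E
```

```text
[ 0.51439332 -0.10653429  0.12151766] [ 0.70692896 -0.04087981  0.65839439] [-2.87108032e-01  2.82945354e-01  1.96218893e+00 -3.30822451e-05
  8.94490760e-01 -3.35593138e-01]
```

View pics/g1.png

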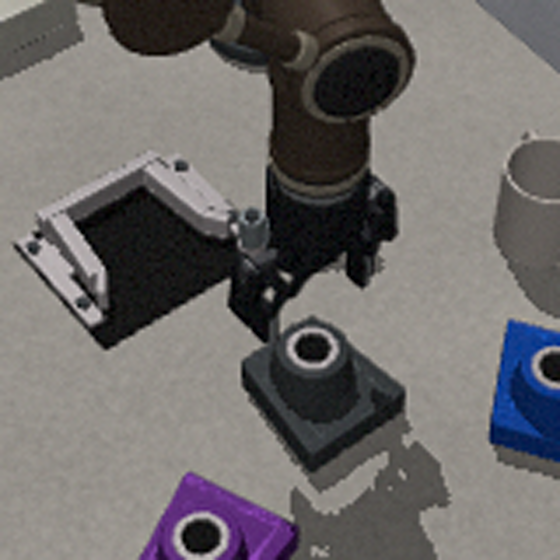

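The open fingers straddle the socket, which is at crop (313,350), and nothing is touching. Lowering to a TCP height of about 52 mm, then gripping lightly.

Call:
{"fn": "send_rows", "kwargs": {"deltas": [{"dp":[0.02,0,0.001],"twist":[0,0,0],"fingers":0},{"dp":[0.02,0,0],"twist":[0,0,0],"fingers":0},{"dp":[0.015,0,0],"twist":[0,0,0],"fingers":0},{"dp":[0.01,0,0],"twist":[0,0,0],"fingers":0},{"dp":[0.004,0,0],"twist":[0,0,0],"fingers":0},{"dp":[0,0,0],"twist":[0,0,0],"fingers":0}]}}

```text
time_s: 4.55
eef_pos: [0.5146, -0.1063, 0.0514]
orientation: [[0.0, -0.047, 0.999], [-0.0, 0.999, 0.047], [-1.0, -0.0, 0.0]]
ft_force: [0.5, 0.2, 0.5]
gripper_width: 0.086
```

Call:
{"fn": "send_rows", "kwargs": {"deltas": [{"dp":[0,0,0],"twist":[0,0,0],"fingers":0.15},{"dp":[0,0,0],"twist":[0,0,0],"fingers":0.25},{"dp":[0,0,0],"twist":[0,0,0],"fingers":0.35},{"dp":[0,0,0],"twist":[0,0,0],"fingers":0.35},{"dp":[0,0,0],"twist":[0,0,0],"fingers":0.35}], "squeeze": 30}}

```text
time_s: 5.18
eef_pos: [0.5149, -0.1065, 0.0526]
orientation: [[0.001, -0.047, 0.999], [-0.0, 0.999, 0.047], [-1.0, -0.0, 0.001]]
ft_force: [-1.7, 0.3, 6.2]
gripper_width: 0.0655
```

Call:
{"fn": "send_rows", "kwargs": {"deltas": [{"dp":[0,0.006,-0.0025],"twist":[0.003,0,0],"fingers":0.35},{"dp":[0,0.01,-0.004],"twist":[0.003,0,0],"fingers":0.35},{"dp":[0,0.01,-0.004],"twist":[0,0,0],"fingers":0.35},{"dp":[0,0.01,-0.004],"twist":[0,0,0],"fingers":0.35},{"dp":[0,0.01,-0.003],"twist":[0,0,0],"fingers":0.35},{"dp":[0,0.01,-0.001],"twist":[0,0,0],"fingers":0.35},{"dp":[0,0.004,0],"twist":[0,0,0],"fingers":0.35},{"dp":[0,0,0],"twist":[0,0,0],"fingers":0.35}]}}

```text
time_s: 6.18
eef_pos: [0.4952, -0.0482, 0.0527]
orientation: [[0.004, -0.043, 0.999], [-0.003, 0.999, 0.043], [-1.0, -0.003, 0.004]]
ft_force: [1.1, -4.6, 5.5]
gripper_width: 0.0653
```

```bash
python3 - <<'E'
from h import *
T=cam("top");S=cam("side"); s=read_state(); p=s["eef_pos"]; print(p,s["ft_force"])
d=np.array([.486,.1125,1.613])
for cs in([T],[S]):
    print(fit(cs,(p[0]+.0003,p[1]-.008,1.613),FOOT))
cv2.imwrite("pics/g2.png",cv2.resize(S[0][150:280,160:320],None,fx=4,fy=4,interpolation=cv2.INTER_CUBIC))
E
```

```text
[ 0.49517095 -0.04813491  0.0526531 ] [ 0.24743674 -4.54075002  6.41784199]
(array([ 0.4969, -0.057 ,  1.6525]), np.float64(1.362))
(array([ 0.4859, -0.0735,  1.6297]), np.float64(2.981))
```

View pics/g2.png

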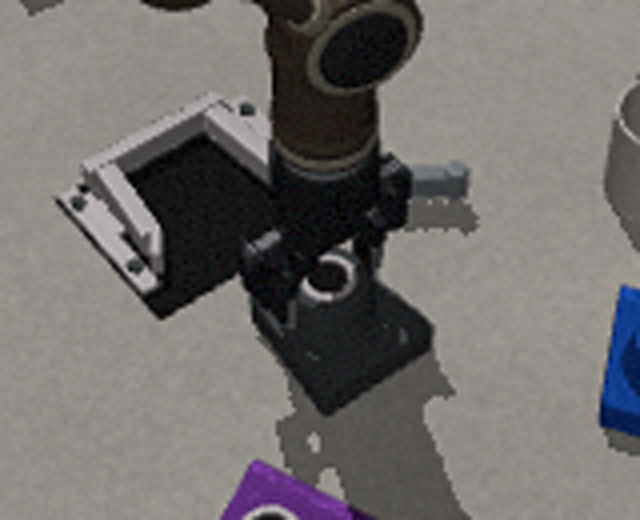

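The foot came along flat with the gripper, and the dock mouth ahead of it is clear. Continuing in, with a 2 mm sideways correction.

Call:
{"fn": "send_rows", "kwargs": {"deltas": [{"dp":[0,0.008,-0.001],"twist":[0,0,0],"fingers":0.35},{"dp":[0,0.012,-0.001],"twist":[0,0,0],"fingers":0.35},{"dp":[0,0.012,0],"twist":[0,0,0],"fingers":0.35},{"dp":[0,0.012,0],"twist":[0,0,0],"fingers":0.35},{"dp":[0,0.012,0],"twist":[0,0,0],"fingers":0.35},{"dp":[0,0.012,0],"twist":[0,0,0],"fingers":0.35},{"dp":[0,0.008,0],"twist":[0,0,0],"fingers":0.35},{"dp":[0,0.004,0],"twist":[0,0,0],"fingers":0.35}]}}

```text
time_s: 7.28
eef_pos: [0.4898, 0.0313, 0.0527]
orientation: [[0.003, -0.043, 0.999], [-0.003, 0.999, 0.043], [-1.0, -0.003, 0.003]]
ft_force: [0.5, -9.4, 7.0]
gripper_width: 0.0653
```

Call:
{"fn": "send_rows", "kwargs": {"deltas": [{"dp":[0,0.008,0],"twist":[0,0,0],"fingers":0.35},{"dp":[0,0.01,0],"twist":[0,0,0],"fingers":0.35},{"dp":[0,0.01,0],"twist":[0,0,0],"fingers":0.35},{"dp":[0,0.01,0],"twist":[0,0,0],"fingers":0.35},{"dp":[0,0.01,0],"twist":[0,0,0],"fingers":0.35},{"dp":[0,0.006,0],"twist":[0,0,0],"fingers":0.35},{"dp":[0,0.002,0],"twist":[0,0,0],"fingers":0.35}]}}

```text
time_s: 8.15
eef_pos: [0.4873, 0.0871, 0.0526]
orientation: [[0.003, -0.043, 0.999], [-0.003, 0.999, 0.043], [-1.0, -0.003, 0.003]]
ft_force: [-0.0, -10.7, 7.6]
gripper_width: 0.0654
```

Call:
{"fn": "send_rows", "kwargs": {"deltas": [{"dp":[0,0.005,0],"twist":[0,0,0],"fingers":0.35},{"dp":[0,0.006,0],"twist":[0,0,0],"fingers":0.35},{"dp":[0,0.006,0],"twist":[0,0,0],"fingers":0.35},{"dp":[0,0.004,0],"twist":[0,0,0],"fingers":0.35},{"dp":[0,0.003,0],"twist":[0,0,0],"fingers":0.35},{"dp":[0,0,0],"twist":[0,0,0],"fingers":0.35}]}}

```text
time_s: 8.9
eef_pos: [0.4862, 0.1111, 0.0526]
orientation: [[0.002, -0.043, 0.999], [-0.003, 0.999, 0.043], [-1.0, -0.003, 0.002]]
ft_force: [1.4, -8.2, 8.3]
gripper_width: 0.0657
```

Call:
{"fn": "send_rows", "kwargs": {"deltas": [{"dp":[0,0.002,0],"twist":[0,0,0],"fingers":0.35},{"dp":[0,0.002,0],"twist":[0,0,0],"fingers":0.35}]}}

```text
time_s: 9.15
eef_pos: [0.486, 0.1146, 0.0526]
orientation: [[0.002, -0.043, 0.999], [-0.004, 0.999, 0.043], [-1.0, -0.004, 0.002]]
ft_force: [1.1, -10.5, 9.2]
gripper_width: 0.0651
```

Call:
{"fn": "send_rows", "kwargs": {"deltas": [{"dp":[0,0.001,0],"twist":[0,0,0],"fingers":0.35},{"dp":[0,0.001,0],"twist":[0,0,0],"fingers":0.35}]}}

```text
time_s: 9.4
eef_pos: [0.4859, 0.1166, 0.0526]
orientation: [[0.002, -0.043, 0.999], [-0.004, 0.999, 0.043], [-1.0, -0.004, 0.002]]
ft_force: [0.7, -11.3, 8.7]
gripper_width: 0.0653
```

Call:
{"fn": "send_rows", "kwargs": {"deltas": [{"dp":[0,0.001,0],"twist":[0,0,0],"fingers":0.35},{"dp":[0,0.001,0],"twist":[0,0,0],"fingers":0.35}]}}

```text
time_s: 9.65
eef_pos: [0.4858, 0.1186, 0.0526]
orientation: [[0.002, -0.043, 0.999], [-0.004, 0.999, 0.043], [-1.0, -0.004, 0.002]]
ft_force: [0.1, -10.2, 9.9]
gripper_width: 0.0654
```

Call:
{"fn": "send_rows", "kwargs": {"deltas": [{"dp":[0,0.001,0],"twist":[0,0,0],"fingers":0.35},{"dp":[0,0.001,0],"twist":[0,0,0],"fingers":0.35}]}}

```text
time_s: 9.9
eef_pos: [0.4857, 0.1206, 0.0526]
orientation: [[0.002, -0.043, 0.999], [-0.004, 0.999, 0.043], [-1.0, -0.004, 0.002]]
ft_force: [1.1, -11.4, 9.4]
gripper_width: 0.0655
```

Call:
{"fn": "send_rows", "kwargs": {"deltas": [{"dp":[0,0.001,0],"twist":[0,0,0],"fingers":0.35},{"dp":[0,0.001,0],"twist":[0,0,0],"fingers":0.35}]}}

```text
time_s: 10.15
eef_pos: [0.4856, 0.1226, 0.0526]
orientation: [[0.002, -0.043, 0.999], [-0.004, 0.999, 0.043], [-1.0, -0.004, 0.002]]
ft_force: [0.4, -10.7, 9.4]
gripper_width: 0.0656
```

```bash
python3 - <<'E'
from h import *
T=cam("top");S=cam("side"); s=read_state(); print(s["eef_pos"],s["ft_force"])
F=w((.486,.1125,1.613),FOOT)
a=[]
for c,(r0,r1,c0,c1) in((T,(170,260,190,290)),(S,(160,240,160,260))):
    k=4; im=cv2.resize(c[0][r0:r1,c0:c1],None,fx=k,fy=k,interpolation=cv2.INTER_CUBIC)
    for u,v in proj(c,F)[::3]: cv2.circle(im,(int((u-c0+.5)*k),int((v-r0+.5)*k)),1,(0,255,255),-1)
    a.append(cv2.resize(im,(400,360)))
cv2.imwrite("pics/g3.png",np.hstack(a))
E
```

```text
[0.48560725 0.1226773  0.05263554] [  0.61396533 -10.91616697   9.5480225 ]
```

View pics/g3.png

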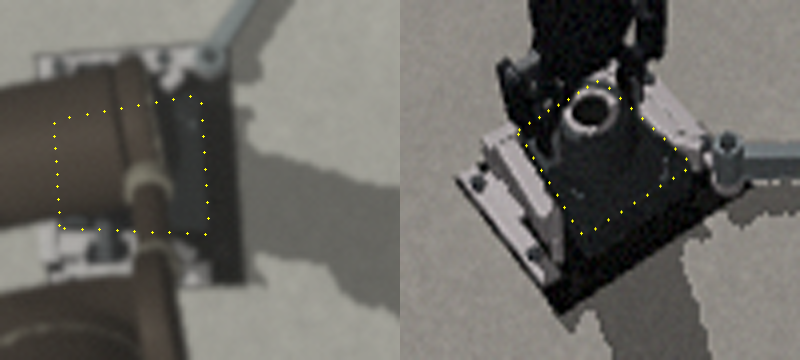

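The side view shows the back edge of the foot near the predicted home outline, possibly a couple of mm short. I'll keep nudging in 1 mm steps until the force rises.

Call:
{"fn": "send_rows", "kwargs": {"deltas": [{"dp":[0,0.001,0],"twist":[0,0,0],"fingers":0.35}]}}

```text
time_s: 10.38
eef_pos: [0.4856, 0.1235, 0.0526]
orientation: [[0.002, -0.043, 0.999], [-0.004, 0.999, 0.043], [-1.0, -0.004, 0.002]]
ft_force: [0.1, -11.1, 8.0]
gripper_width: 0.0656
```

Call:
{"fn": "send_rows", "kwargs": {"deltas": [{"dp":[0,0.001,0],"twist":[0,0,0],"fingers":0.35}]}}

```text
time_s: 10.5
eef_pos: [0.4855, 0.1239, 0.0526]
orientation: [[0.002, -0.043, 0.999], [-0.005, 0.999, 0.044], [-1.0, -0.005, 0.002]]
ft_force: [1.1, -15.5, 9.8]
gripper_width: 0.0655
```

Call:
{"fn": "send_rows", "kwargs": {"deltas": [{"dp":[0,0.001,0],"twist":[0,0,0],"fingers":0.35}]}}

```text
time_s: 10.62
eef_pos: [0.4855, 0.124, 0.0526]
orientation: [[0.002, -0.044, 0.999], [-0.007, 0.999, 0.044], [-1.0, -0.007, 0.002]]
ft_force: [0.9, -18.8, 10.9]
gripper_width: 0.0653
```

The stop has been felt: the force climbs about 4 N/mm and the TCP no longer advances. One more 1 mm nudge, then I release gently and lift.

Call:
{"fn": "send_rows", "kwargs": {"deltas": [{"dp":[0,0.001,0],"twist":[0,0,0],"fingers":0.35},{"dp":[0,0,0],"twist":[0,0,0],"fingers":0.35},{"dp":[0,0,0],"twist":[0,0,0],"fingers":0.1},{"dp":[0,0,0],"twist":[0,0,0],"fingers":0},{"dp":[0,0,0],"twist":[0,0,0],"fingers":0},{"dp":[0,0,0],"twist":[0,0,0],"fingers":0}]}}

```text
time_s: 11.38
eef_pos: [0.4838, 0.1291, 0.0511]
orientation: [[-0.0, -0.041, 0.999], [0.0, 0.999, 0.041], [-1.0, 0.0, -0.0]]
ft_force: [0.7, 0.7, 0.1]
gripper_width: 0.0853
```

Call:
{"fn": "send_rows", "kwargs": {"deltas": [{"dp":[-0.01,-0.001,0],"twist":[0,0,0],"fingers":0},{"dp":[-0.02,0,0],"twist":[0,0,0],"fingers":0},{"dp":[-0.03,0,0],"twist":[0,0,0],"fingers":0},{"dp":[-0.03,0,0],"twist":[0,0,0],"fingers":0.3},{"dp":[-0.01,0,0],"twist":[-0.18,0,0],"fingers":1},{"dp":[0,0,0],"twist":[-0.18,0,0],"fingers":1},{"dp":[0,0,0],"twist":[-0.18,0,0],"fingers":1},{"dp":[0,0,0],"twist":[-0.18,0,0],"fingers":1},{"dp":[0,0,0],"twist":[-0.18,0,0],"fingers":1},{"dp":[0,0,0],"twist":[-0.18,0,0],"fingers":1},{"dp":[0,0,0],"twist":[-0.18,0,0],"fingers":1},{"dp":[0,0,0],"twist":[-0.18,0,0],"fingers":1}]}}

```text
time_s: 12.88
eef_pos: [0.4843, 0.1278, 0.152]
orientation: [[0.001, -0.996, 0.084], [0.0, 0.084, 0.996], [-1.0, -0.001, 0.0]]
ft_force: [-0.3, 0.0, -0.2]
gripper_width: 0.0
```

Call:
{"fn": "send_rows", "kwargs": {"deltas": [{"dp":[0,0,0],"twist":[-0.18,0,0],"fingers":1},{"dp":[0,0,0],"twist":[-0.18,0,0],"fingers":1},{"dp":[0,0,0],"twist":[-0.18,0,0],"fingers":1},{"dp":[0,0,0],"twist":[-0.18,0,0],"fingers":1},{"dp":[0,0,0],"twist":[-0.18,0,0],"fingers":1},{"dp":[0,0,0],"twist":[-0.18,0,0],"fingers":1},{"dp":[0,0,0],"twist":[0,0,0],"fingers":1}]}}

```text
time_s: 13.75
eef_pos: [0.4844, 0.1278, 0.1519]
orientation: [[0.001, -0.55, -0.835], [0.0, -0.835, 0.55], [-1.0, -0.001, -0.001]]
ft_force: [0.3, -0.0, -0.3]
gripper_width: -0.0002
```

Call:
{"fn": "send_rows", "kwargs": {"deltas": [{"dp":[0,-0.002,-0.037],"twist":[0,0,0],"fingers":1},{"dp":[0,-0.002,-0.037],"twist":[0,0,0],"fingers":1},{"dp":[0,-0.002,-0.037],"twist":[0,0,0],"fingers":1},{"dp":[0,-0.002,-0.037],"twist":[0,0,0],"fingers":1},{"dp":[0,-0.003,-0.038],"twist":[0,0,0],"fingers":1},{"dp":[0,0,0],"twist":[0,0,0],"fingers":1},{"dp":[0,0,0],"twist":[0,0,0],"fingers":1}]}}

```text
time_s: 14.62
eef_pos: [0.6448, 0.0351, 0.1509]
orientation: [[-0.002, -0.55, -0.835], [0.0, -0.835, 0.55], [-1.0, 0.001, 0.002]]
ft_force: [0.2, 0.5, -0.3]
gripper_width: -0.0
```

```bash
python3 - <<'E'
from h import *
T=cam("top");S=cam("side"); s=read_state(); print(s["eef_pos"],s["ft_force"])
D=(.486,.1125,1.613)
for cs in([T],[S],[T,S]): print(fit(cs,D,FOOT),fit(cs,D,DOCK))
a=[]
for c,(r0,r1,c0,c1) in((T,(140,260,190,310)),(S,(150,270,150,290))):
    k=5; im=cv2.resize(c[0][r0:r1,c0:c1],None,fx=k,fy=k,interpolation=cv2.INTER_CUBIC)
    for u,v in proj(c,w(D,FOOT))[::3]: cv2.circle(im,(int((u-c0+.5)*k),int((v-r0+.5)*k)),1,(0,255,255),-1)
    a.append(cv2.resize(im,(400,400)))
cv2.imwrite("pics/g4.png",np.hstack(a))
E
```

```text
[0.64446661 0.03546613 0.15099742] [0.71005695 0.04459021 0.39669573]
(array([0.4856, 0.1154, 1.6217]), np.float64(1.605)) (array([0.4861, 0.1373, 1.6312]), np.float64(1.065))
(array([0.483 , 0.1146, 1.6522]), np.float64(3.445)) (array([0.4856, 0.1125, 1.6137]), np.float64(5.48))
(array([0.483 , 0.1147, 1.6425]), np.float64(5.012)) (array([0.4861, 0.1178, 1.6017]), np.float64(6.167))
```

View pics/g4.png

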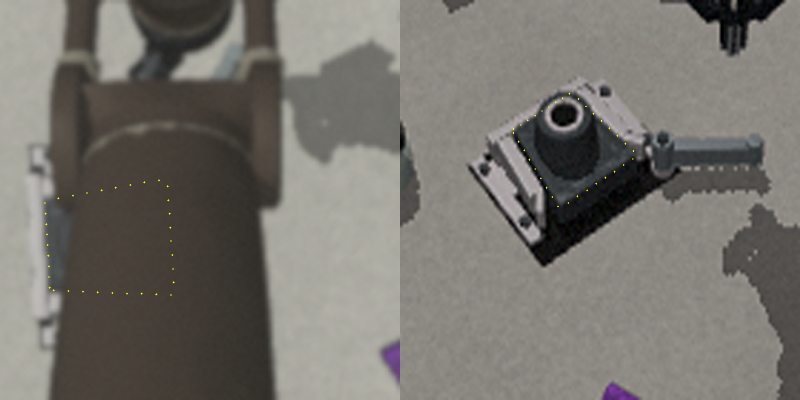

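The side view shows the foot home: its outline sits on the prediction with the nose at the stop. The bar is still open and the gripper is above its far side. Lowering beside the bar.

Call:
{"fn": "send_rows", "kwargs": {"deltas": [{"dp":[0.03,0,0],"twist":[0,0,0],"fingers":1},{"dp":[0.03,0,0],"twist":[0,0,0],"fingers":1},{"dp":[0.03,0,0],"twist":[0,0,0],"fingers":1},{"dp":[0.015,0,0],"twist":[0,0,0],"fingers":1},{"dp":[0.01,0,0],"twist":[0,0,0],"fingers":1},{"dp":[0,0,0],"twist":[0,0,0],"fingers":1}]}}

```text
time_s: 15.48
eef_pos: [0.6455, 0.035, 0.0362]
orientation: [[-0.0, -0.548, -0.836], [0.0, -0.836, 0.548], [-1.0, 0.0, 0.0]]
ft_force: [-0.1, 0.3, -0.0]
gripper_width: -0.0001
```

```bash
python3 - <<'E'
from h import *
s=read_state(); p=s["eef_pos"]; print(p,s["ft_force"],s["joints"].round(2))
S=cam("side"); cv2.imwrite("pics/g5.png",cv2.resize(S[0][130:260,150:310],None,fx=4,fy=4,interpolation=cv2.INTER_CUBIC))
P=np.array([.5665,.0501]); d=p[:2]-P; y=s["orientation"][:2,1]; z=s["orientation"][:2,2]
print("rel pivot in tool y,z:",d@y,d@z)
E
```

```text
[0.6455402  0.03502493 0.03617357] [-0.08198094  0.34933359 -0.02290819] [-0.01  0.61  1.69 -0.    0.85 -2.57]
rel pivot in tool y,z: -0.030738155078686172 -0.07436246037942176
```

View pics/g5.png

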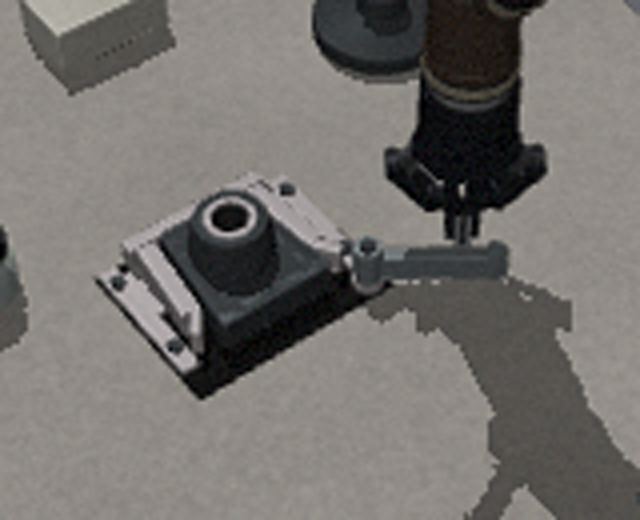

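The closed fingers stand behind the bar at about crop (460,225), clear of it. Closing the gap, then sweeping the arc.

Call:
{"fn": "send_rows", "kwargs": {"deltas": [{"dp":[0,0.006,0],"twist":[0,0,0],"fingers":1},{"dp":[0,0.006,0],"twist":[0,0,0],"fingers":1},{"dp":[0,0.009,-0.0017],"twist":[0.12,0,0],"fingers":1},{"dp":[0,0.009,-0.0017],"twist":[0.12,0,0],"fingers":1},{"dp":[0,0.009,-0.0017],"twist":[0.12,0,0],"fingers":1},{"dp":[0,0.009,-0.0017],"twist":[0.12,0,0],"fingers":1},{"dp":[0,0.009,-0.0017],"twist":[0.12,0,0],"fingers":1},{"dp":[0,0.009,-0.0017],"twist":[0.12,0,0],"fingers":1}]}}

```text
time_s: 16.52
eef_pos: [0.6057, -0.0169, 0.0372]
orientation: [[0.003, -0.965, -0.262], [0.0, -0.262, 0.965], [-1.0, -0.003, -0.0]]
ft_force: [0.8, 2.1, -0.4]
gripper_width: 0.0002
```

```bash
cat > st.py <<'E'
from h import *
s=read_state(); p=s["eef_pos"]; R=s["orientation"]
d=p[:2]-[.5665,.0501]
print(p.round(4),s["ft_force"].round(1),"tool yz rel pivot",(d@R[:2,1:]).round(4),"yaw y",np.arctan2(R[1,1],R[0,1]).round(3),s["joints"].round(2))
E
python3 st.py
```

```text
[ 0.6057 -0.0169  0.0372] [ 0.8  2.1 -0.4] tool yz rel pivot [-0.0202 -0.0749] yaw y -2.876 [-0.1   0.54  1.79  0.    0.8  -1.94]
```

Call:
{"fn": "send_rows", "kwargs": {"deltas": [{"dp":[0,0.009,-0.0017],"twist":[0.12,0,0],"fingers":1},{"dp":[0,0.009,-0.0017],"twist":[0.12,0,0],"fingers":1},{"dp":[0,0.009,-0.0017],"twist":[0.12,0,0],"fingers":1},{"dp":[0,0.009,-0.0017],"twist":[0.12,0,0],"fingers":1},{"dp":[0,0.009,-0.0017],"twist":[0.12,0,0],"fingers":1},{"dp":[0,0.009,-0.0017],"twist":[0.12,0,0],"fingers":1},{"dp":[0,0.009,-0.0017],"twist":[0.12,0,0],"fingers":1},{"dp":[0,0.009,-0.0017],"twist":[0.12,0,0],"fingers":1},{"dp":[0,0.009,-0.0017],"twist":[0.12,0,0],"fingers":1},{"dp":[0,0,0],"twist":[0,0,0],"fingers":1}]}}

```text
time_s: 17.77
eef_pos: [0.5261, -0.0151, 0.0368]
orientation: [[0.001, -0.69, 0.723], [-0.0, 0.723, 0.69], [-1.0, -0.0, 0.0]]
ft_force: [0.6, 0.5, -0.1]
gripper_width: -0.0
```

```bash
python3 st.py
```

```text
[ 0.5261 -0.0151  0.0368] [ 0.6  0.5 -0.1] tool yz rel pivot [-0.0192 -0.0742] yaw y 2.333 [-0.11  0.43  1.98  0.    0.73 -0.87]
```

Call:
{"fn": "send_rows", "kwargs": {"deltas": [{"dp":[0,0.0075,-0.0015],"twist":[0.1,0,0],"fingers":1},{"dp":[0,0.0075,-0.0015],"twist":[0.1,0,0],"fingers":1},{"dp":[0,0.0075,-0.0015],"twist":[0.1,0,0],"fingers":1},{"dp":[0,0.0075,-0.0015],"twist":[0.1,0,0],"fingers":1},{"dp":[0,0.0075,-0.0015],"twist":[0.1,0,0],"fingers":1},{"dp":[0,0.0075,-0.0015],"twist":[0.1,0,0],"fingers":1},{"dp":[0,0.003,-0.0006],"twist":[0.04,0,0],"fingers":1},{"dp":[0,0.003,-0.0006],"twist":[0.04,0,0],"fingers":1},{"dp":[0,0,0],"twist":[0,0,0],"fingers":1}]}}

```text
time_s: 18.9
eef_pos: [0.4949, 0.0252, 0.0365]
orientation: [[0.0, -0.083, 0.997], [-0.0, 0.997, 0.083], [-1.0, -0.0, 0.0]]
ft_force: [0.1, 0.4, 0.1]
gripper_width: -0.0001
```

Call:
{"fn": "send_rows", "kwargs": {"deltas": [{"dp":[0,0.002,0],"twist":[0.02,0,0],"fingers":1},{"dp":[0,0.001,0],"twist":[0.02,0,0],"fingers":1}]}}

```text
time_s: 19.15
eef_pos: [0.4944, 0.0282, 0.0363]
orientation: [[-0.001, -0.04, 0.999], [-0.0, 0.999, 0.04], [-1.0, -0.0, -0.001]]
ft_force: [-1.2, -2.1, 0.5]
gripper_width: 0.0003
```

```bash
python3 st.py
```

```text
[0.4944 0.0282 0.0363] [-1.2 -2.1  0.5] tool yz rel pivot [-0.019  -0.0729] yaw y 1.611 [-0.03  0.39  2.05 -0.    0.7  -0.07]
```

Now small pushes until the bar reaches its limit.

Call:
{"fn": "send_rows", "kwargs": {"deltas": [{"dp":[0,0.001,0],"twist":[0,0,0],"fingers":1},{"dp":[0,0.001,0],"twist":[0,0,0],"fingers":1}]}}

```text
time_s: 19.4
eef_pos: [0.4943, 0.0299, 0.0362]
orientation: [[-0.0, -0.042, 0.999], [-0.001, 0.999, 0.042], [-1.0, -0.001, -0.0]]
ft_force: [-1.5, -6.5, 0.4]
gripper_width: 0.0004
```

Call:
{"fn": "send_rows", "kwargs": {"deltas": [{"dp":[0,0.001,0],"twist":[0,0,0],"fingers":1},{"dp":[0,0.001,0],"twist":[0,0,0],"fingers":1}]}}

```text
time_s: 19.65
eef_pos: [0.4943, 0.03, 0.0363]
orientation: [[-0.0, -0.044, 0.999], [-0.004, 0.999, 0.044], [-1.0, -0.004, -0.001]]
ft_force: [-1.7, -14.0, 1.3]
gripper_width: -0.0001
```

```bash
python3 st.py
```

```text
[0.4943 0.03   0.0363] [ -1.7 -14.    1.3] tool yz rel pivot [-0.0168 -0.073 ] yaw y 1.615 [-0.02  0.39  2.05 -0.01  0.7  -0.06]
```

The force rose to 14 N with no further motion, so the bar is at its limit. Backing off, lifting clear and verifying.

Call:
{"fn": "send_rows", "kwargs": {"deltas": [{"dp":[0,-0.006,0],"twist":[0,0,0],"fingers":1},{"dp":[0,-0.02,0],"twist":[0,0,0],"fingers":1},{"dp":[-0.03,-0.01,0],"twist":[0,0,0],"fingers":1},{"dp":[-0.05,0,0],"twist":[0,0,0],"fingers":1},{"dp":[-0.05,0,0],"twist":[0,0,0],"fingers":1},{"dp":[-0.05,0,0],"twist":[0,0,0],"fingers":1},{"dp":[-0.03,-0.03,0],"twist":[0,0,0],"fingers":1},{"dp":[0,-0.05,0],"twist":[0,0,0],"fingers":1},{"dp":[0,-0.05,0],"twist":[0,0,0],"fingers":1},{"dp":[0,-0.05,0],"twist":[0,0,0],"fingers":1},{"dp":[0,0,0],"twist":[0,0,0],"fingers":1},{"dp":[0,0,0],"twist":[0,0,0],"fingers":1}]}}

```text
time_s: 21.15
eef_pos: [0.5032, -0.1828, 0.246]
orientation: [[-0.0, -0.04, 0.999], [0.002, 0.999, 0.04], [-1.0, 0.002, 0.0]]
ft_force: [0.9, -0.2, 0.6]
gripper_width: 0.0003
```

```bash
python3 st.py; python3 - <<'E'
from h import *
T=cam("top");S=cam("side")
D=np.array((.486,.1125,1.613))
for cs in([T],[S],[T,S]): print(fit(cs,D,FOOT))
P=w(D,[(-.066,-.078,0)])[0]
BAR=poly([(.02,.007,.036),(.11,.007,.036),(.11,-.007,.036),(.02,-.007,.036)])
for c in(T,S):
    g=grad(c,1.); qs=np.arange(2.2,2.75,.01)
    sc=[score([c],[g],(P[0],P[1],D[2]+np.pi/2+2.6-q),BAR) for q in qs]; print("bar q",qs[np.argmax(sc)].round(2),max(sc))
a=[]
for c,(r0,r1,c0,c1) in((T,(140,260,190,310)),(S,(150,270,150,270))):
    k=4; im=cv2.resize(c[0][r0:r1,c0:c1],None,fx=k,fy=k,interpolation=cv2.INTER_CUBIC)
    for M,p in((FOOT,D),(BAR,(P[0],P[1],D[2]+np.pi/2))):
      for u,v in proj(c,w(p,M))[::4]: cv2.circle(im,(int((u-c0+.5)*k),int((v-r0+.5)*k)),1,(0,255,255),-1)
    a.append(cv2.resize(im,(400,400)))
cv2.imwrite("pics/g6.png",np.hstack(a))
E
```

```text
[ 0.5032 -0.1828  0.246 ] [ 0.9 -0.2  0.6] tool yz rel pivot [-0.2302 -0.0726] yaw y 1.611 [-0.43  0.14  1.85  0.    1.15 -0.47]
(array([0.4858, 0.1133, 1.6004]), np.float64(3.717))
(array([0.4825, 0.1123, 1.5999]), np.float64(3.557))
(array([0.4843, 0.1133, 1.5992]), np.float64(7.053))
bar q 2.63 3.3668783
bar q 2.61 2.7854326
```

View pics/g6.png

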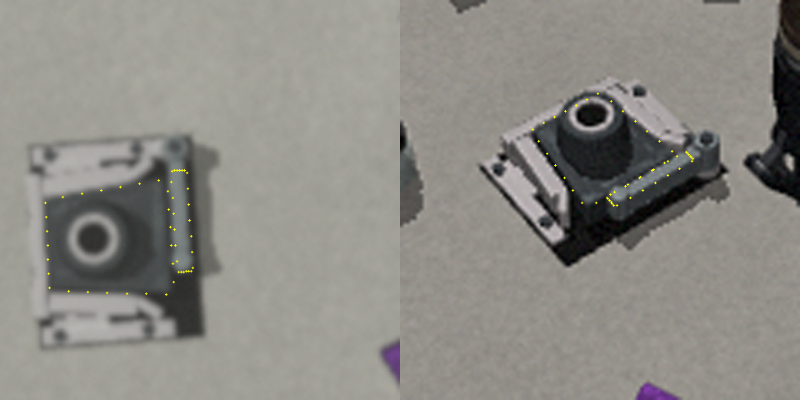

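The foot lies within about 1 mm of home along the dock, the bar reads q ≈ 2.61–2.63, and the arm is clear of everything. Handing in.

```bash
python3 -c "
from bench import robot
print(robot.finish_job())"
```

```text
the job is handed in; nothing more can be done
None
```

I gripped the dark steel foot lightly by its socket and slid it flat into the dock until the end stop was felt. The wrist force rose from about 11 N of drag to 19 N at the last reading; I then added one 1 mm nudge, whose force I did not read, and let go. After that I swept the locking bar round with the closed fingers until it would go no further (14 N), backed off and handed in at about 21 s. The hand-in gave no verdict.

**Foot:** in the last pictures it fits to about 1 mm of home along the dock. Across the dock, the top view gives under 1 mm and the side view about 3.5 mm. It is straight within about 0.014 rad.

**Bar:** it reads 2.61–2.63 rad, which is its 2.6 limit within measuring error, and the wrist force was near zero with the arm clear.

**Checks that disagreed:**
- Edge fits taken while the arm hid parts of the foot were unreliable. One just after release put the foot up to 0.04 rad off straight; the clear view afterwards did not.
- At the stop the gripper stood about 3.5 mm further in than I had predicted, from a slight slip in the grip or measuring error.
- I did not re-measure the bystanders; the gripper was kept away from all of them, and no unexpected force showed.

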